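Find and seat the rocking box lid

TASK

One of the four hardware-box lids in the tray is not on properly. Press with the fingertips near the edge of the lids, on the dark lines, until you find the one that rocks, then press that lid down in the middle until it is fully home. Only press: do not lift any lid, and leave the spool, jar and everything else around where they stand.

Things in the scene. Friction and masses are not known exactly. Their poses are not given: they have to be found in the camera images.
- lid_a (a point): Centre of lid a's top face, marked by a 16 mm brass disc; z up. Brown square wooden lid 90 x 90 mm over a pale plywood box 82 mm square. Two dark lines along the lid's y axis lie 33 mm either side of its middle. All four lids look alike; their tops stand 60 to 64 mm above the work surface, at random, so height does not tell which one is loose. Its place changes from run to run.
- seat_a (a joint): How far lid a has gone down since the start, m: 0 for every lid at the start, + down, - if lifted. A seated lid cannot go down. The loose lid goes down under about 7 N on its middle (a lighter press leaves it), stops dead at about 0.004, stays there, and then no longer rocks.
- rock_a (a joint): Tilt of lid a about its own y axis through its middle, rad: 0 level, + when its +x edge is down. The loose lid, pressed with 3 to 5 N at 25 to 37 mm from the middle along its x (on a dark line), sinks 3 to 4 mm there (0.11 rad), stops, and springs back level when let go. A seated lid stays at 0, solid.
- lid_b (a point): Centre of lid b's top face, marked by a 16 mm brass disc; z up. Brown square wooden lid 90 x 90 mm over a pale plywood box 82 mm square. Two dark lines along the lid's y axis lie 33 mm either side of its middle. All four lids look alike; their tops stand 60 to 64 mm above the work surface, at random, so height does not tell which one is loose. Its place changes from run to run.
- seat_b (a joint): How far lid b has gone down since the start, m: 0 for every lid at the start, + down, - if lifted. A seated lid cannot go down. The loose lid goes down under about 7 N on its middle (a lighter press leaves it), stops dead at about 0.004, stays there, and then no longer rocks.
- rock_b (a joint): Tilt of lid b about its own y axis through its middle, rad: 0 level, + when its +x edge is down. The loose lid, pressed with 3 to 5 N at 25 to 37 mm from the middle along its x (on a dark line), sinks 3 to 4 mm there (0.11 rad), stops, and springs back level when let go. A seated lid stays at 0, solid.
- lid_c (a point): Centre of lid c's top face, marked by a 16 mm brass disc; z up. Brown square wooden lid 90 x 90 mm over a pale plywood box 82 mm square. Two dark lines along the lid's y axis lie 33 mm either side of its middle. All four lids look alike; their tops stand 60 to 64 mm above the work surface, at random, so height does not tell which one is loose. Its place changes from run to run.
- seat_c (a joint): How far lid c has gone down since the start, m: 0 for every lid at the start, + down, - if lifted. A seated lid cannot go down. The loose lid goes down under about 7 N on its middle (a lighter press leaves it), stops dead at about 0.004, stays there, and then no longer rocks.
- rock_c (a joint): Tilt of lid c about its own y axis through its middle, rad: 0 level, + when its +x edge is down. The loose lid, pressed with 3 to 5 N at 25 to 37 mm from the middle along its x (on a dark line), sinks 3 to 4 mm there (0.11 rad), stops, and springs back level when let go. A seated lid stays at 0, solid.
- lid_d (a point): Centre of lid d's top face, marked by a 16 mm brass disc; z up. Brown square wooden lid 90 x 90 mm over a pale plywood box 82 mm square. Two dark lines along the lid's y axis lie 33 mm either side of its middle. All four lids look alike; their tops stand 60 to 64 mm above the work surface, at random, so height does not tell which one is loose. Its place changes from run to run.
- seat_d (a joint): How far lid d has gone down since the start, m: 0 for every lid at the start, + down, - if lifted. A seated lid cannot go down. The loose lid goes down under about 7 N on its middle (a lighter press leaves it), stops dead at about 0.004, stays there, and then no longer rocks.
- rock_d (a joint): Tilt of lid d about its own y axis through its middle, rad: 0 level, + when its +x edge is down. The loose lid, pressed with 3 to 5 N at 25 to 37 mm from the middle along its x (on a dark line), sinks 3 to 4 mm there (0.11 rad), stops, and springs back level when let go. A seated lid stays at 0, solid.
- spool: Loose spool of red thread with white ends, 38 mm across, 50 mm high, standing in one of the six places of the tray; origin under its centre. Leave alone.
- jar: Loose amber jar with brass cap, 40 mm across, 55 mm high, standing in one of the six places of the tray; origin under its centre. Leave alone.
- glue: Loose white glue bottle, 56 mm across, 150 mm high, on the table left of the tray; origin under its centre. Leave alone.
- hammer: Loose hammer lying left of the tray. Leave alone.
- awl: Loose screwdriver-like awl lying right of the tray. Leave alone.
- tape: Loose yellow roll, 90 mm across, 24 mm high, lying right of the tray; origin under its centre. Leave alone.
- tray: Fixed flat metal tray 290 x 420 mm, floor 4 mm and rim 14 mm above the work surface, holding six places 115 mm apart along its x and 127 mm along its y: four boxes, spool and jar. Origin under its centre.
Things that resemble listed ones, but are neither listed nor needed, are in the scene too. What is shaped like the part that bears lid_a but blue or grey is not meant.

How it is judged:
On the way, in this order (a step that is already met when the one before it is completed fails the run):
1. the loose lid, not yet seated, has been rocked by a press near its edge (tilted more than 0.04 rad) ((((value of joint rock_a above 0.04 rad or value of joint rock_a below -0.04 rad) and value of joint seat_a below 0.003 m and contact force between the fingers and rock_a above 0.5 N) or ((value of joint rock_b above 0.04 rad or value of joint rock_b below -0.04 rad) and value of joint seat_b below 0.003 m and contact force between the fingers and rock_b above 0.5 N) or ((value of joint rock_c above 0.04 rad or value of joint rock_c below -0.04 rad) and value of joint seat_c below 0.003 m and contact force between the fingers and rock_c above 0.5 N) or ((value of joint rock_d above 0.04 rad or value of joint rock_d below -0.04 rad) and value of joint seat_d below 0.003 m and contact force between the fingers and rock_d above 0.5 N))), for 0.1 s.
2. the loose lid has been pressed down home (((value of joint seat_a above 0.003 m and value of joint rock_a between -0.03 and 0.03 rad) or (value of joint seat_b above 0.003 m and value of joint rock_b between -0.03 and 0.03 rad) or (value of joint seat_c above 0.003 m and value of joint rock_c between -0.03 and 0.03 rad) or (value of joint seat_d above 0.003 m and value of joint rock_d between -0.03 and 0.03 rad))), for 0.2 s.
At the end, for the whole second after the job is handed in: the loose lid is pressed down at least 3 of its 4 mm, all four lids are level within 0.03 rad and none is raised by more than 2 mm (value of joint any of seat_a, seat_b, seat_c, seat_d above 0.003 m and value of joint rock_a between -0.03 and 0.03 rad and value of joint rock_b between -0.03 and 0.03 rad and value of joint rock_c between -0.03 and 0.03 rad and value of joint rock_d between -0.03 and 0.03 rad and value of joint each of seat_a, seat_b, seat_c, seat_d above -0.002 m); the robot touches nothing.
It fails at once if a lid is lifted more than 4 mm (value of joint any of seat_a, seat_b, seat_c, seat_d below -0.004 m).
It fails at once if a bystander is moved more than 15 mm (distance of any of spool, jar, glue, hammer, awl, tape from where it was at the start of the episode above 0.015 m).
It also fails if it takes over 67 s, if anything falls off the work surface, if the arm or the gripper's body presses on something with over 40 N, if the wrist force passes 120 N, or if a joint passes its speed limit or range.

ROBOT

A 6-joint arm with a two-finger parallel gripper is mounted at the origin on the work surface. World frame = base frame: x ahead of the robot, y to its left, z up, the work surface at z = 0. Lengths are in m, angles in rad, forces in N, time in s.
With the tool pointing down it reaches from about 0.375 to 0.9 m from the base axis. Payload 3.1 kg.
Tool frame: the origin (TCP) lies midway between the tips of the shut fingers; the grasp point (between the pads) lies 19 mm behind it; z points along the fingers, y is the line along which they close (so a half turn about z gives the same grasp; the last joint's range is limited). The gripper opens to 87 mm and grips with 3 to 60 N. Pads are 19 mm wide; open, the fingers measure 117 mm over their backs; the gripper's body (75 mm by 190 mm) begins 51 mm behind the grasp point.
Start: joints at [-0.178, 0.527, 1.433, -0, 1.181, -0.178], TCP at [0.625, 0, 0.223] pointing down, gripper open.
Joint ranges: [-3.08, 3.08], [-0.75, 2.2], [0.22, 2.44], [-1.43, 4.57], [0, 2.65], [-2.85, 2.85]. Speed limits (rad/s): [2.79, 2.79, 3.14, 3.14, 3.14, 3.14].

INTERFACE

Orientations are given as a unit quaternion [x, y, z, w].
In Python, from rig import status, imaging, order gives the robot as it stands.
- The arm moves only by the tool arm_command, never from a script. Its argument "deltas" is one flat list of numbers, 5 for each row, row after row: the opening, from -1 (shut) to 1 (fully open), so that 0 is half open, then the shift along the tool's x, y, z in m, then the turn about the tool's z in rad. In form: [gripper, tx, ty, tz, roll, gripper, tx, ty, tz, roll, ...]. A call has 1 to 12 rows; each row shifts and turns the commanded pose from where the row before left it, along the tool's axes as they then stand; what a row does not reach is not made up. A row lasts 1/8 s, in which the tool goes at most 62.5 mm and 10.7 degrees, less where a joint would pass 70% of its speed; a pose out of reach is approached as far as the arm can. A call with a gripper value outside its range is refused whole. The fingers move at their own pace and stop on an object; "newtons" is the grip in N (left out, the last holds). Time passes only in rows, so rows that do not move let the fingers close. It gives the time, the measured TCP pose, the force, the opening and the grip force at its end, in the units of the state.
- status.get_obs(): the state, without advancing time (a new reading comes with each control period).
- imaging.camera(name): name is "scene" or "side" or "wrist"; returns (picture, depth): 420x560x3 uint8, red, green, blue; 420x560 float32, m along the optical axis (not along the pixel's ray), 0 where there is no reading.
- imaging.camera_params(name): a dict with "intrinsics" (3x3 intrinsics, pixels), "camera_from_world" (4x4, takes a point from world to camera coordinates). Camera axes: x right, y up, looking along -z (the intrinsics and any distortion apply to the point x, -y, -z); pixel columns grow to the right and rows downward; lengths in m; the calibration is good to about 2 mm. A picture is of the moment at which its call begins: read the wrist's pose just before it. camera_params takes no time and is no camera call; for the wrist camera it gives the pose at the moment of the call.
- order.hand_in(): hands the job in; it is judged then, once.
The state is a dict: "time": time; "q": joint angles; "joint_velocities": joint speeds; "joint_torque": joint torques, N m; "position": TCP position; "tool_rot": TCP orientation; "ft_force": force on the tool from outside, world axes, zero at the start; "moment": the same for the moment, N m; "grip_width": finger opening in m; "grip_force": force on a finger pad.
Only numpy, scipy, OpenCV 4.12 (cv2) and the standard library are available. Lean on these libraries where they do the work, as an engineer would, in place of code of your own. Each camera call takes 0.05 s, during which the arm holds its last target. There are 200 camera calls.

## Working session

There is one attempt and no reset: what is moved stays moved. The work goes in short steps, Python scripts to look and compute and a tool call to move; the robot and the scene stay as the last step left them, time stands still between calls to the robot, and variables do not carry over. Pictures are saved under pics/ and viewed, at most 10 in all, crops included, and the job is handed in when it is done.

Besides the shell and the picture viewer there is one more tool, called after ">>>" by a JSON object that holds its "name" and its "arguments", one argument or row to a line. arm_command: Moves the arm, as the interface text tells. Its arguments: {"type":"object","properties":{"deltas":{"type":"array"},"newtons":{"type":"number"}},"required":["deltas"]}

```bash
mkdir -p pics; ls; cat > h.py <<'E'
import numpy as np, cv2
from rig import status, imaging, order
def world(name, d, P=None):
    P=P or imaging.camera_params(name); K=np.array(P["intrinsics"]); T=np.linalg.inv(np.array(P["camera_from_world"]))
    v,u=np.mgrid[:d.shape[0],:d.shape[1]]
    c=np.stack([(u-K[0,2])/K[0,0]*d,-(v-K[1,2])/K[1,1]*d,-d],-1)
    return c@T[:3,:3].T+T[:3,3]
E
python3 - <<'E'
from h import *
o=status.get_obs(); print(o["time"],o["position"],o["tool_rot"],o["ft_force"],o["grip_width"])
P=imaging.camera_params("scene"); print(P)
im,d=imaging.camera("scene"); np.savez("s.npz",im=im,d=d)
im2,d2=imaging.camera("wrist"); 
cv2.imwrite("pics/a.png",cv2.cvtColor(im,cv2.COLOR_RGB2BGR)); cv2.imwrite("pics/w.png",cv2.cvtColor(im2,cv2.COLOR_RGB2BGR))
w=world("scene",d,P); print(d.min(),d.max()); np.savez("s.npz",im=im,w=w)
E
```

```text
pics
0.0 [6.24266396e-01 1.60184444e-04 2.21575231e-01] [ 7.07111955e-01  7.07100781e-01 -6.09430852e-04 -8.93435091e-04] [ 0.53344998 -0.02508728  0.80054725] 0.08713156803828892
{'intrinsics': array([[378.87775957,   0.        , 278.72670358],
       [  0.        , 378.87775957, 211.32798233],
       [  0.        ,   0.        ,   1.        ]]), 'camera_from_world': array([[ 0.44806913,  0.89391344, -0.01236206, -0.20430593],
       [-0.57611916,  0.29929494,  0.76059796,  0.21352493],
       [ 0.68360864, -0.33367844,  0.64910548, -1.38023073],
       [ 0.        ,  0.        ,  0.        ,  1.        ]])}
0.0 3.4192286
```

View pics/a.png

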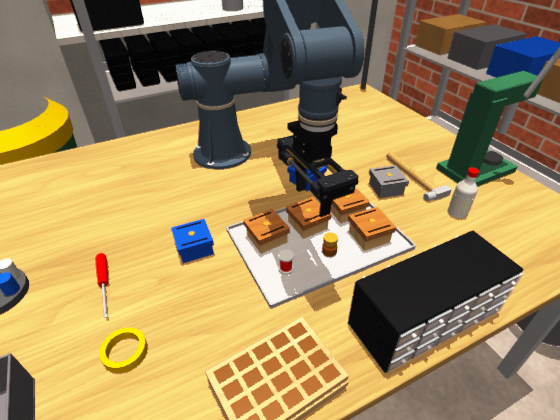

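View pics/w.png

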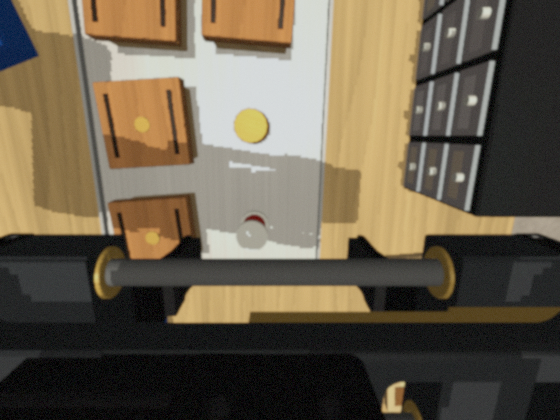

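The scene view shows a tray with three lids in the near column, at about (266,228), (308,213) and (350,203), and one in the far column at (372,225). The jar is at (330,243) and the spool at (286,261). In the wrist view, image right is +x and image up is +y.

```bash
python3 - <<'E'
from h import *
z=np.load("s.npz"); im,w=z["im"],z["w"]
hsv=cv2.cvtColor(im,cv2.COLOR_RGB2HSV)
m=((hsv[...,0]>5)&(hsv[...,0]<17)&(hsv[...,1]>120)&(w[...,2]>.05)&(w[...,2]<.075)&(w[...,0]<.9)).astype(np.uint8)
m=cv2.morphologyEx(m,cv2.MORPH_CLOSE,np.ones((3,3)))
n,l,s,c=cv2.connectedComponentsWithStats(m)
for i in range(1,n):
    if s[i,4]>60:
        p=w[(l==i)&(w[...,2]>.052)]; r=cv2.minAreaRect(((p[:,:2])*1000).astype(np.float32))
        print(c[i].round(),s[i,4],p.mean(0).round(4),np.median(p[:,2]).round(4),p.min(0).round(3),p.max(0).round(3),r)
for n,(u,v) in dict(glue=(462,195),jarcap=(330,238),spool=(286,256),cab=(430,270),cabnear=(360,300),cabtop=(470,250)).items(): print(n,w[v,u].round(3))
t=(w[...,2]>.1)&(w[...,0]>.6)&(w[...,0]<1.0)&(abs(w[...,1])<.5)&(im.max(-1)<60)
v,u=np.nonzero(t); k=v>230; print("cab",w[v[k],u[k]].min(0),w[v[k],u[k]].max(0))
E
```

```text
[433.  10.] 144 [-0.9968  1.9458  0.0647] 0.0648 [-1.179  1.927  0.052] [-0.814  1.966  0.077] ((-996.4495239257812, 1945.716552734375), (38.16279220581055, 364.6454772949219), 89.0254135131836)
[432.  49.] 82 [-0.3503  1.3139  0.0692] 0.0694 [-0.471  1.298  0.061] [-0.277  1.367  0.076] ((-375.213623046875, 1322.7119140625), (192.03939819335938, 68.59004974365234), 6.605200290679932)
[549.  96.] 77 [0.3202 1.3071 0.0689] 0.0688 [0.274 1.299 0.062] [0.364 1.317 0.077] ((318.763671875, 1308.1387939453125), (16.54443359375, 90.69647216796875), 88.11808776855469)
[350. 202.] 498 [0.5117 0.1967 0.0645] 0.0627 [ 0.459 -0.342  0.052] [1.158 0.249 0.731] ((790.27783203125, -66.148681640625), (99.03013610839844, 913.9765625), 46.964576721191406)
[306. 212.] 719 [0.4909 0.0659 0.0638] 0.0602 [ 0.436 -0.342  0.052] [1.158 0.122 0.731] ((808.3423461914062, -92.8441162109375), (119.25082397460938, 850.331787109375), 62.53670120239258)
[371. 223.] 928 [0.6074 0.1953 0.0639] 0.0623 [ 0.552 -0.342  0.052] [1.158 0.247 0.731] ((876.19970703125, -27.489013671875), (123.73883819580078, 835.33776855468
[... 3513 characters left out ...]
2), (9.512933731079102, 31.968297958374023), 0.5311745405197144)
[241. 406.] 292 [ 0.8781 -0.283   0.0562] 0.0533 [ 0.863 -0.342  0.052] [ 1.158 -0.266  0.731] ((1011.2144165039062, -302.2300720214844), (35.595664978027344, 302.1632385253906), 81.63086700439453)
[270. 405.] 64 [ 0.8974 -0.2367  0.0533] 0.0532 [ 0.894 -0.254  0.052] [ 0.9   -0.224  0.055] ((897.0034790039062, -239.08316040039062), (5.977067470550537, 29.61052131652832), 0.04117130860686302)
glue [0.644 0.473 0.08 ]
jarcap [0.602 0.072 0.058]
spool [ 0.602 -0.053  0.054]
cab [0.842 0.148 0.144]
cabnear [ 0.82  -0.002  0.112]
cabtop [0.839 0.262 0.144]
cab [ 0.79684708 -0.00452727  0.100134  ] [0.92625331 0.31632031 0.14838   ]
```

>>> {"name": "arm_command", "arguments": {
  "deltas": [-1,-0.01,0,-0.05,0,-1,-0.01,0,-0.05,0,-1,0,0,-0.03,0,-1,0,0,0,0,-1,0,0,0,0]
}}

```text
time: 0.72
position: [0.624, -0.0197, 0.3508]
tool_rot: [0.707, 0.707, -0.001, -0.001]
ft_force: [0.3, 0.3, -0.3]
grip_width: 0.045
grip_force: 0.0
```

```bash
python3 - <<'E'
from h import *
P=imaging.camera_params("wrist"); im,d=imaging.camera("wrist"); w=world("wrist",d,P)
cv2.imwrite("pics/w2.png",cv2.cvtColor(im,cv2.COLOR_RGB2BGR))
hsv=cv2.cvtColor(im,cv2.COLOR_RGB2HSV)
top=(w[...,2]>.052)&(w[...,2]<.075)&(w[...,0]<.7)&(w[...,1]<.3)
top=cv2.morphologyEx(top.astype(np.uint8),cv2.MORPH_OPEN,np.ones((5,5)))
n,l,s,c=cv2.connectedComponentsWithStats(top)
for i in range(1,n):
    if s[i,4]>500:
        p=w[l==i]; r=cv2.minAreaRect((p[:,:2]*1000).astype(np.float32))
        k=(l==i)&(hsv[...,0]>17)&(hsv[...,0]<28); q=w[k]
        print(c[i].round(),s[i,4],np.array(r[0]).round(1),np.array(r[1]).round(1),round(r[2],1),np.median(p[:,2]).round(4),"disc",k.sum(),q.mean(0).round(4) if len(q) else 0)
E
```

```text
[38. 35.] 4326 [291.3 185.1] [91.3 90.8] 18.4 0.0558 disc 75 [0.2917 0.1846 0.0567]
[173.  26.] 3562 [484.1 194.5] [68.7 90.5] 86.8 0.0637 disc 153 [0.4826 0.205  0.0645]
[256.  27.] 3541 [598.7 193.3] [68.2 89.7] 85.6 0.0631 disc 166 [0.598  0.2049 0.064 ]
[180. 112.] 3908 [483.1  79. ] [90.4 90. ] 3.2 0.0608 disc 146 [0.479  0.0829 0.0614]
[185. 196.] 3232 [481.9 -47.8] [90.2 90.1] 3.9 0.0627 disc 97 [ 0.4775 -0.0478  0.0635]
```

View pics/w2.png

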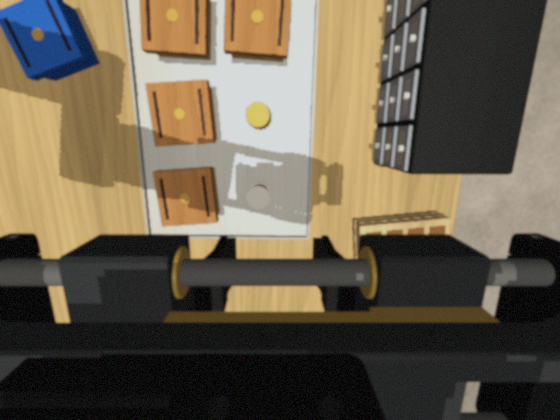

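The lid centres are at roughly (0.482,-0.048), (0.483,0.079), (0.484,0.206) and (0.5985,0.205), with tops at 61–64 mm and yaw of about 4°. I'll turn the tool 90° and go over the +x line of the first lid.

>>> {"name": "arm_command", "arguments": {
  "deltas": [-1,-0.014,-0.055,0,0,-1,-0.014,-0.054,0,0,-1,0,0,-0.0,0.1745,-1,0,0,0.03,0.1745,-1,0,0,0.03,0.1745,-1,0,0,0.03,0.1745,-1,0,0,0.03,0.1745,-1,0,0,0.03,0.1745,-1,0,0,0.03,0.1745,-1,0,0,0.03,0.1745,-1,0,0,0.03,0.1745,-1,0,0,0,0]
}}

```text
time: 2.28
position: [0.5129, -0.0469, 0.1095]
tool_rot: [1.0, 0.001, -0.004, -0.001]
ft_force: [-0.3, -0.7, 0.6]
grip_width: 0.0007
grip_force: 0.0
```

>>> {"name": "arm_command", "arguments": {
  "deltas": [-1,0.002,0,0.02,0,-1,0,0,0.015,0,-1,0,0,0.007,0,-1,0,0,0.002,0,-1,0,0,0.002,0,-1,0,0,0,0]
}}

```text
time: 3.02
position: [0.5182, -0.048, 0.0668]
tool_rot: [1.0, 0.0, 0.0, 0.0]
ft_force: [-0.2, 0.1, 0.4]
grip_width: 0.0003
grip_force: 0.0
```

>>> {"name": "arm_command", "arguments": {
  "deltas": [-1,0,0,0.001,0,-1,0,0,0.001,0,-1,0,0,0,0]
}}

```text
time: 3.4
position: [0.518, -0.0479, 0.0645]
tool_rot: [1.0, 0.0, -0.0, 0.0]
ft_force: [0.2, -0.4, -0.4]
grip_width: 0.0005
grip_force: 0.0
```

>>> {"name": "arm_command", "arguments": {
  "deltas": [-1,0,0,0.001,0,-1,0,0,0,0]
}}

```text
time: 3.65
position: [0.5179, -0.0479, 0.0635]
tool_rot: [1.0, 0.0, -0.0, -0.0]
ft_force: [0.7, -0.5, 0.3]
grip_width: 0.0004
grip_force: 0.0
```

>>> {"name": "arm_command", "arguments": {
  "deltas": [-1,0,0,0.001,0,-1,0,0,0,0]
}}

```text
time: 3.9
position: [0.518, -0.048, 0.0634]
tool_rot: [1.0, 0.0, 0.0, 0.0]
ft_force: [-1.2, 0.6, 6.4]
grip_width: 0.0004
grip_force: 3.3
```

Lid A is solid: 6 N with no sinking. Next is lid B.

>>> {"name": "arm_command", "arguments": {
  "deltas": [-1,0,0,-0.015,0,-1,-0.003,-0.04,0,0,-1,0,-0.045,0,0,-1,0,-0.042,0,0,-1,0,0,0.01,0,-1,0,0,0.003,0,-1,0,0,0,0,-1,0,0,0,0]
}}

```text
time: 4.9
position: [0.5152, 0.078, 0.0646]
tool_rot: [1.0, -0.001, 0.0, 0.0]
ft_force: [-0.4, 0.3, -0.3]
grip_width: 0.0005
grip_force: 0.0
```

>>> {"name": "arm_command", "arguments": {
  "deltas": [-1,0,0,0.001,0,-1,0,0,0.001,0,-1,0,0,0,0]
}}

```text
time: 5.28
position: [0.5149, 0.0789, 0.0625]
tool_rot: [1.0, 0.0, -0.0, 0.0]
ft_force: [0.7, -0.2, 0.3]
grip_width: 0.0008
grip_force: 0.0
```

>>> {"name": "arm_command", "arguments": {
  "deltas": [-1,0,0,0.001,0,-1,0,0,0,0]
}}

```text
time: 5.52
position: [0.5149, 0.0791, 0.0615]
tool_rot: [1.0, 0.0, -0.0, -0.0]
ft_force: [0.5, -1.3, 0.3]
grip_width: 0.0007
grip_force: 0.0
```

>>> {"name": "arm_command", "arguments": {
  "deltas": [-1,0,0,0.0005,0,-1,0,0,0,0]
}}

```text
time: 5.78
position: [0.515, 0.0791, 0.0613]
tool_rot: [1.0, 0.0, 0.0, -0.0]
ft_force: [-0.1, 0.5, 3.0]
grip_width: 0.0006
grip_force: 1.8
```

>>> {"name": "arm_command", "arguments": {
  "deltas": [-1,0,0,0.0005,0,-1,0,0,0,0]
}}

```text
time: 6.02
position: [0.515, 0.0791, 0.0613]
tool_rot: [1.0, 0.0, 0.0, 0.0]
ft_force: [-1.5, 0.1, 7.2]
grip_width: 0.0005
grip_force: 3.8
```

Lid B is solid too. Next is lid C.

>>> {"name": "arm_command", "arguments": {
  "deltas": [-1,0,0,-0.015,0,-1,0.001,-0.04,0,0,-1,0,-0.045,0,0,-1,0,-0.042,0,0,-1,0,0,0.007,0,-1,0,0,0.002,0,-1,0,0,0,0,-1,0,0,0,0]
}}

```text
time: 7.02
position: [0.5161, 0.205, 0.0666]
tool_rot: [1.0, -0.001, -0.0, 0.0]
ft_force: [-1.2, -0.7, 0.4]
grip_width: 0.0007
grip_force: 0.0
```

>>> {"name": "arm_command", "arguments": {
  "deltas": [-1,0,0,0.001,0,-1,0,0,0,0]
}}

```text
time: 7.28
position: [0.516, 0.2057, 0.0656]
tool_rot: [1.0, -0.0, -0.0, 0.0]
ft_force: [0.5, 0.4, 0.1]
grip_width: 0.0005
grip_force: 0.0
```

>>> {"name": "arm_command", "arguments": {
  "deltas": [-1,0,0,0.0005,0,-1,0,0,0,0]
}}

```text
time: 7.52
position: [0.5158, 0.206, 0.065]
tool_rot: [1.0, 0.0, -0.0, 0.0]
ft_force: [-0.1, -0.1, 0.2]
grip_width: 0.0006
grip_force: 0.0
```

>>> {"name": "arm_command", "arguments": {
  "deltas": [-1,0,0,0.0005,0,-1,0,0,0,0]
}}

```text
time: 7.78
position: [0.5158, 0.2061, 0.0645]
tool_rot: [1.0, 0.0, -0.0, 0.0]
ft_force: [-0.3, 0.5, -0.0]
grip_width: 0.0004
grip_force: 0.0
```

>>> {"name": "arm_command", "arguments": {
  "deltas": [-1,0,0,0.0005,0,-1,0,0,0,0]
}}

```text
time: 8.02
position: [0.5159, 0.2061, 0.0642]
tool_rot: [1.0, 0.0, 0.0, -0.0]
ft_force: [-1.0, -0.3, 2.2]
grip_width: 0.0005
grip_force: 1.0
```

>>> {"name": "arm_command", "arguments": {
  "deltas": [-1,0,0,0.0005,0,-1,0,0,0,0]
}}

```text
time: 8.28
position: [0.516, 0.2061, 0.0642]
tool_rot: [1.0, 0.0, 0.0, -0.0]
ft_force: [-2.0, 0.0, 5.7]
grip_width: 0.0006
grip_force: 2.9
```

Lid C is solid, which leaves lid D.

>>> {"name": "arm_command", "arguments": {
  "deltas": [-1,0,0,-0.015,0,-1,0.04,0.001,0,0,-1,0.04,0,0,0,-1,0.034,0,0,0,-1,0,0,0.01,0,-1,0,0,0.003,0,-1,0,0,0,0,-1,0,0,0,0]
}}

```text
time: 9.28
position: [0.629, 0.2053, 0.0657]
tool_rot: [1.0, 0.0, -0.0, 0.0]
ft_force: [-0.8, -0.2, -1.0]
grip_width: 0.0002
grip_force: 0.0
```

>>> {"name": "arm_command", "arguments": {
  "deltas": [-1,0,0,0.001,0,-1,0,0,0,0]
}}

```text
time: 9.52
position: [0.6298, 0.2051, 0.0647]
tool_rot: [1.0, 0.0, 0.0, -0.0]
ft_force: [0.9, -0.5, -0.5]
grip_width: 0.0006
grip_force: 0.0
```

>>> {"name": "arm_command", "arguments": {
  "deltas": [-1,0,0,0.0005,0,-1,0,0,0,0]
}}

```text
time: 9.78
position: [0.6299, 0.2051, 0.064]
tool_rot: [1.0, 0.0, -0.0, 0.0]
ft_force: [-0.1, -0.6, 0.3]
grip_width: 0.0006
grip_force: 0.0
```

>>> {"name": "arm_command", "arguments": {
  "deltas": [-1,0,0,0.0005,0,-1,0,0,0,0]
}}

```text
time: 10.02
position: [0.63, 0.205, 0.0635]
tool_rot: [1.0, 0.0, 0.0, -0.0]
ft_force: [-0.5, -0.7, 0.1]
grip_width: 0.0005
grip_force: 0.0
```

>>> {"name": "arm_command", "arguments": {
  "deltas": [-1,0,0,0.0005,0,-1,0,0,0,0]
}}

```text
time: 10.28
position: [0.6301, 0.2051, 0.0631]
tool_rot: [1.0, 0.0, 0.0, -0.0]
ft_force: [-0.0, 0.5, 0.4]
grip_width: 0.0003
grip_force: 0.3
```

>>> {"name": "arm_command", "arguments": {
  "deltas": [-1,0,0,0.0005,0,-1,0,0,0,0]
}}

```text
time: 10.52
position: [0.6302, 0.2051, 0.0627]
tool_rot: [1.0, 0.0, 0.0, -0.0]
ft_force: [0.6, -0.3, 1.5]
grip_width: 0.0004
grip_force: 0.5
```

>>> {"name": "arm_command", "arguments": {
  "deltas": [-1,0,0,0.0005,0,-1,0,0,0,0]
}}

```text
time: 10.78
position: [0.6303, 0.205, 0.0622]
tool_rot: [1.0, 0.0, 0.0, -0.0]
ft_force: [0.1, -0.7, 1.9]
grip_width: 0.0008
grip_force: 0.8
```

Lid D rocks. I'll push a little further and hold it.

>>> {"name": "arm_command", "arguments": {
  "deltas": [-1,0,0,0.0007,0,-1,0,0,0.0007,0,-1,0,0,0,0,-1,0,0,0,0]
}}

```text
time: 11.28
position: [0.6305, 0.2051, 0.0611]
tool_rot: [1.0, 0.0, 0.001, -0.0]
ft_force: [1.8, -1.0, 4.7]
grip_width: 0.0003
grip_force: 2.5
```

>>> {"name": "arm_command", "arguments": {
  "deltas": [-1,0,0,-0.015,0,-1,-0.032,0,0,0,-1,0,0,0.009,0,-1,0,0,0.003,0,-1,0,0,0,0]
}}

```text
time: 11.9
position: [0.5985, 0.2051, 0.0634]
tool_rot: [1.0, 0.0, 0.0, -0.0]
ft_force: [0.5, -1.2, 0.1]
grip_width: 0.0002
grip_force: 0.0
```

>>> {"name": "arm_command", "arguments": {
  "deltas": [-1,0,0,0.001,0,-1,0,0,0.001,0,-1,0,0,0,0]
}}

```text
time: 12.28
position: [0.5989, 0.205, 0.0626]
tool_rot: [1.0, 0.0, 0.001, -0.0]
ft_force: [-0.5, 0.6, 4.9]
grip_width: 0.0004
grip_force: 2.4
```

>>> {"name": "arm_command", "arguments": {
  "deltas": [-1,0,0,0.0005,0,-1,0,0,0.0005,0,-1,0,0,0,0]
}}

```text
time: 12.65
position: [0.5989, 0.2051, 0.0617]
tool_rot: [1.0, 0.0, 0.001, -0.0]
ft_force: [-1.3, -0.5, 6.3]
grip_width: 0.0001
grip_force: 3.1
```

>>> {"name": "arm_command", "arguments": {
  "deltas": [-1,0,0,0.001,0,-1,0,0,0.001,0,-1,0,0,0,0]
}}

```text
time: 13.02
position: [0.5989, 0.2051, 0.0597]
tool_rot: [1.0, 0.0, 0.001, -0.0]
ft_force: [-0.5, 0.1, 5.8]
grip_width: 0.0004
grip_force: 3.0
```

>>> {"name": "arm_command", "arguments": {
  "deltas": [-1,0,0,0.0007,0,-1,0,0,0.0007,0,-1,0,0,0,0]
}}

```text
time: 13.4
position: [0.599, 0.2051, 0.0595]
tool_rot: [1.0, 0.0, 0.001, -0.0]
ft_force: [-2.7, -0.7, 12.3]
grip_width: 0.0008
grip_force: 6.1
```

It stopped dead about 4 mm down under 12 N, so it is home. I'll retreat.

>>> {"name": "arm_command", "arguments": {
  "deltas": [-1,0,0,-0.02,0,-1,0,0,-0.04,0,-1,0,0,-0.04,0,-1,0,0,-0.03,0,-1,0,0,0,0,-1,0,0,0,0]
}}

```text
time: 14.15
position: [0.5973, 0.2049, 0.1866]
tool_rot: [1.0, 0.0, -0.001, 0.0]
ft_force: [0.2, 0.5, -0.6]
grip_width: 0.0006
grip_force: 0.0
```

```bash
python3 - <<'E'
from h import *
w0=np.load("s.npz")["w"]
im,d=imaging.camera("scene"); w=world("scene",d)
m=(np.abs(w0[...,0]-.6)<.04)&(np.abs(w0[...,1]-.2)<.04)&(w0[...,2]>.055)&(w0[...,2]<.07)
m2=m&(w[...,2]<.07); print(m2.sum(),np.median(w0[m2][:,2]),np.median(w[m2][:,2]))
print(status.get_obs()["ft_force"],order.hand_in())
E
```

```text
614 0.06259242425403572 0.058553043476169686
the job is handed in; nothing more can be done
[-1.17817879 -0.57961079  0.09992696] None
```

The loose lid was the one at about (0.599, 0.205), in the far column; it rocked under an edge press, so I pressed it down about 4 mm until it stopped dead, and handed the job in at about 14 s (no verdict was returned).

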